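# Put the stained slide racks under cover

### The job

Put the two racks of stained slides under cover until they are coverslipped: stand the rack with the blue handle in the blue dish and the one with the yellow handle in the yellow dish, flat on the bottom, and then close each dish with the lid of its own colour, fully seated. The slides are glass, so keep the racks upright, and set racks and lids down gently without dropping them. Leave the dishes standing on the bench and do not disturb the closed green dish, the bottle or the coverslip box.

Things in the scene. Friction and masses are not known exactly. Their poses are not given: they have to be found in the camera images.
- dish_blue: Blue plastic staining dish, open on top, loose on the bench, 0.45 kg. Outside 78 (x) x 106 (y) x 72 mm high, walls and floor 4 mm: inside 70 x 98, 68 deep. Origin: centre of its underside; z up, x along the short side (a half turn looks the same). A rack on its floor sits 4 mm above the origin; a seated lid has its origin 67 mm above it.
- dish_yellow: Yellow plastic staining dish, open on top, loose on the bench, 0.45 kg. Outside 78 (x) x 106 (y) x 72 mm high, walls and floor 4 mm: inside 70 x 98, 68 deep. Origin: centre of its underside; z up, x along the short side (a half turn looks the same). A rack on its floor sits 4 mm above the origin; a seated lid has its origin 67 mm above it.
- rack_blue: The blue-handled rack: steel rack of ten glass slides, blue rails on two sides, 58 (x) x 82 (y) mm, 29 high, 0.22 kg, upright. Above its middle a blue grip bar along x: 50 long, 10 wide (y), 47 to 59 mm up, 18 mm clear over the slides; pinch it across y from above. Origin: centre of the underside; half turn alike. In the dish the bar top is 9 mm below the rim, the walls 49 mm from it along y: let go with a small opening.
- rack_yellow: The yellow-handled rack: steel rack of ten glass slides, yellow rails on two sides, 58 (x) x 82 (y) mm, 29 high, 0.22 kg, upright. Above its middle a yellow grip bar along x: 50 long, 10 wide (y), 47 to 59 mm up, 18 mm clear over the slides; pinch it across y from above. Origin: centre of the underside; half turn alike. In the dish the bar top is 9 mm below the rim, the walls 49 mm from it along y: let go with a small opening.
- lid_blue: Blue lid, right way up, 0.12 kg. Plug 60 (x) x 88 (y) mm, 5 deep, under a flange 84 x 112, 4 thick. Finger grip on top along x: 44 long, 12 wide (y), 9 to 36 mm above the plug's underside; pinch it across y from above. Origin: centre of the plug's underside; half turn alike. Seated: plug in the dish's mouth (5 mm play all round), flange on the rim.
- lid_yellow: Yellow lid, right way up, 0.12 kg. Plug 60 (x) x 88 (y) mm, 5 deep, under a flange 84 x 112, 4 thick. Finger grip on top along x: 44 long, 12 wide (y), 9 to 36 mm above the plug's underside; pinch it across y from above. Origin: centre of the plug's underside; half turn alike. Seated: plug in the dish's mouth (5 mm play all round), flange on the rim.
- green_set: Bystander: a green staining dish of the same kind, already closed with its green lid, 84 x 112 mm over the lid and 103 mm high with the grip. Origin: centre of its underside. Leave alone.
- mountant: Bystander: amber glass bottle of mounting medium with a black cap, 54 mm in diameter, 105 mm high. Origin: centre of its underside. Leave alone.
- coverslip_box: Bystander: small white box of coverslips with a blue patch, 58 x 84 x 34 mm. Origin: centre of its underside. Leave alone.
Things that resemble listed ones, but are neither listed nor needed, are in the scene too. What is shaped like the lid_blue but red or turquoise is not meant.

How it is judged:
By the outcome, as a careful person would: the job done as asked, in the order asked, and still so for the second after the job is handed in, with the robot touching nothing.
It also fails if it takes over 106 s, if anything falls off the work surface, if the arm or the gripper's body presses on something with over 40 N, if the wrist force passes 120 N, or if a joint passes its speed limit or range.

### The arm

A 6-joint arm with a two-finger parallel gripper is mounted at the origin on the work surface. World frame = base frame: x ahead of the robot, y to its left, z up, the work surface at z = 0. Lengths are in mm, angles in rad, forces in N, time in s.
With the tool pointing down it reaches from about 375 to 925 mm from the base axis. Payload 5.7 kg.
Tool frame: the origin (TCP) lies midway between the tips of the shut fingers; the grasp point (between the pads) lies 19 mm behind it (ctrl.pinch_z is the distance from the TCP to the grasp point, in mm); z points along the fingers, y is the line along which they close (so a half turn about z gives the same grasp; the last joint's range is limited). The gripper opens to 85 mm and grips with 20 to 120 N. Pads are 22 mm wide; open, the fingers measure 114 mm over their backs; the gripper's body (76 mm by 85 mm) begins 54 mm behind the grasp point. The pads swing forward as they close: fully open they stand 13 mm farther back than shut.
Start: joints at [1.198, 0.359, 1.51, -0, 1.272, -0.115], TCP at [152.966, 580.142, 231.267] pointing down, gripper open.
Joint ranges: [-2.97, 2.97], [-1.01, 2.36], [0.21, 2.38], [-0.96, 4.11], [0.2, 2.71], [-2.98, 2.98]. Speed limits (rad/s): [2.39, 2.39, 3.14, 3.14, 3.14, 3.14].

### API

Orientations are given as a unit quaternion [w, x, y, z].
In Python, from cell import status, capture, camera_info, finish_job, ctrl gives the robot as it stands.
- The arm moves only by the tool send_rows, never from a script. Its arguments are lists of equal length, an entry for each row: "linear": the shift along the tool's x, y, z in mm, a list of three; "turn": the turn, a rotation vector about the tool's x, y, z in rad, a list of three; "hand": the closure in counts, from 0 (fully open) to 255 (shut). In form: {"linear": [[tx, ty, tz], ...], "turn": [[wx, wy, wz], ...], "hand": [hand, ...]}. A call has exactly 5 rows; each row is the pose to reach, as a shift and turn from the pose commanded when the call began, along the tool's axes at that moment; what a row does not reach only later rows make up. A row lasts 1/10 s, in which the tool goes at most 50 mm and 8.59 degrees, less where a joint would pass 70% of its speed; a pose out of reach is approached as far as the arm can. A call with a gripper value outside its range is refused whole. The fingers move at their own pace and stop on an object; "newtons" is the grip in N (left out, the last holds). Time passes only in rows, so rows that repeat a pose let the fingers close, or fill a call up. It gives the time, the measured TCP pose, the force, the opening and the grip force at its end, in the units of the state.
- status.observe(): the state, without advancing time (a new reading comes with each control period).
- capture(name): name is "side" or "top" or "wrist"; returns (picture, depth): 384x512x3 uint8, red, green, blue; 384x512 float32, mm along the optical axis (not along the pixel's ray), 0 where there is no reading.
- camera_info(name): a dict with "intrinsics" (3x3 intrinsics, pixels), "camera_from_world" (4x4, takes a point from world to camera coordinates). Camera axes: x right, y down, z forward; pixel columns grow to the right and rows downward; lengths in mm; the calibration is good to about 2 mm. A picture is of the moment at which its call begins: read the wrist's pose just before it. camera_info takes no time and is no camera call; for the wrist camera it gives the pose at the moment of the call.
- finish_job(): hands the job in; it is judged then, once.
The state is a dict: "time": time; "joint_positions": joint angles; "joint_vel": joint speeds; "effort": joint torques, N m; "eef_pos": TCP position; "eef_rot": TCP orientation; "wrist_force": force on the tool from outside, world axes, zero at the start; "moment": the same for the moment, N m; "width": finger opening in mm; "grip_force": force on a finger pad.
Only numpy, scipy, OpenCV 4.12 (cv2) and the standard library are available. Lean on these libraries where they do the work, as an engineer would, in place of code of your own. Each camera call takes 0.05 s, during which the arm holds its last target. There are 200 camera calls.

## Working session

There is one attempt and no reset: what is moved stays moved. The work goes in short steps, Python scripts to look and compute and a tool call to move; the robot and the scene stay as the last step left them, time stands still between calls to the robot, and variables do not carry over. Pictures are saved under pics/ and viewed, at most 14 in all, crops included, and the job is handed in when it is done.

Besides the shell and the picture viewer there is one more tool, called after "Call:" by a JSON object that holds its "op" and its "data". send_rows: Moves the arm, as the interface text tells. Its arguments: {"type":"object","properties":{"linear":{"type":"array"},"turn":{"type":"array"},"hand":{"type":"array"},"newtons":{"type":"number"}},"required":["linear","turn","hand"]}

```bash
ls; mkdir -p pics
python3 - <<'E'
from cell import status, capture, camera_info, ctrl
import cv2, numpy as np
print(ctrl.pinch_z, status.observe())
for n in("top","side"):
    i=camera_info(n);print(n,i)
    p,d=capture(n); cv2.imwrite(f"pics/{n}0.png",p[...,::-1]); np.savez(f"{n}0.npz",p=p,d=d,K=i["intrinsics"],T=i["camera_from_world"])
E
```

```text
pics
18.700000000000003 {'time': 0.0, 'joint_positions': array([ 1.19788455e+00,  3.59506897e-01,  1.51146534e+00,  7.96325135e-06,
        1.27249903e+00, -1.15093244e-01]), 'joint_vel': array([ 0.00088356,  0.00141455, -0.0008341 ,  0.00132057,  0.00035815,
       -0.00014718]), 'effort': array([ 5.51610756e-04, -5.27614868e+01, -2.78622991e+01, -1.95714138e-04,
        1.33666018e-02, -3.58426078e-06]), 'eef_pos': array([152.72774883, 579.51438207, 230.43994084]), 'eef_rot': array([-2.30617952e-04,  1.28553642e-01,  9.91702112e-01, -9.10565189e-04]), 'wrist_force': array([-0.36768369,  0.32335296, -0.13499603]), 'moment': array([0.03834671, 0.00931132, 0.0206797 ]), 'grip_force': 0.0, 'width': 85.67823652827691}
top {'intrinsics': array([[463.67020097,   0.        , 249.58963568],
       [  0.        , 463.67020097, 192.23098011],
       [  0.        ,   0.        ,   1.        ]]), 'camera_from_world': array([[ 3.73943668e-02, -9.99288223e-01, -4.97068648e-03,
        -2.08566384e+01],
       [-9.78287392e-01, -3.55928880e-02, -2.04173761e-01,
         4.96979641e+02],
       [ 2.03851514e-01,  1.24977084e-02, -9.78922044e-01,
         1.19663641e+03],
       [ 0.00000000e+00,  0.00000000e+00,  0.00000000e+00,
         1.00000000e+00]])}
side {'intrinsics': array([[483.72625699,   0.        , 254.76407786],
       [  0.        , 483.72625699, 201.71694233],
       [  0.        ,   0.        ,   1.        ]]), 'camera_from_world': array([[ 8.61153419e-01, -5.08062478e-01,  1.69501206e-02,
        -4.54997130e+02],
       [-3.87264633e-01, -6.77274158e-01, -6.25560405e-01,
         2.07973394e+02],
       [ 3.29303648e-01,  5.32139299e-01, -7.79991586e-01,
         1.18436874e+03],
       [ 0.00000000e+00,  0.00000000e+00,  0.00000000e+00,
         1.00000000e+00]])}
```

View pics/top0.png

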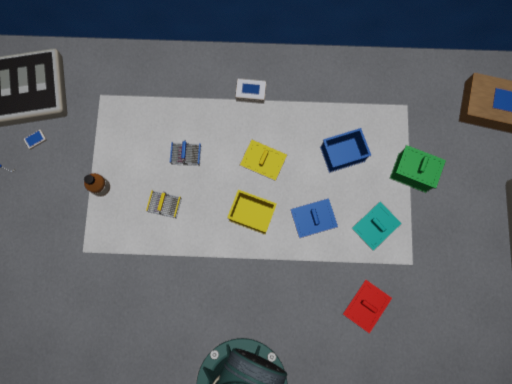

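View pics/side0.png

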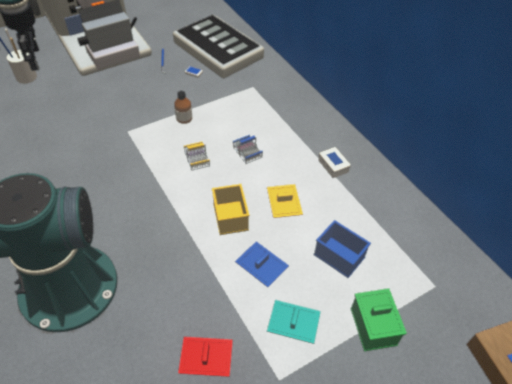

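Top view: blue rack (185,153), yellow rack (164,204), yellow lid (263,160), yellow dish (252,212), blue dish (346,150), blue lid (314,217). The turquoise lid (377,226) and red lid (368,305) are decoys, and the green dish is at (418,168). The side view agrees.

```bash
cat > meas.py <<'E'
import cv2, numpy as np
SEEDS=dict(rack_blue=(185,153),rack_yellow=(164,204),lid_yellow=(263,160),dish_yellow=(252,212),dish_blue=(346,150),lid_blue=(314,217))
ZW=dict(rack=(48,68),lid=(3,16),dish=(64,80),grip=(28,45))
def points(d,K,T):
    "world xyz per pixel from depth"
    v,u=np.mgrid[:d.shape[0],:d.shape[1]]
    P=np.stack([(u-K[0,2])/K[0,0]*d,(v-K[1,2])/K[1,1]*d,d],-1)
    W=(P-T[:3,3])@T[:3,:3]
    W[d<=0]=np.nan
    return W
def cmask(p,col):
    h=cv2.cvtColor(p,cv2.COLOR_RGB2HSV); H,S,V=h[...,0],h[...,1],h[...,2]
    r=(18,35) if col=="yellow" else (100,125)
    return (H>=r[0])&(H<=r[1])&(S>110)&(V>40)
def rect(W,m,zw,c,R):
    k=m&(W[...,2]>zw[0])&(W[...,2]<zw[1])&(np.hypot(W[...,0]-c[0],W[...,1]-c[1])<R)
    X=W[k]
    if len(X)<6: return None
    (cx,cy),(a,b),t=cv2.minAreaRect(X[:,:2].astype(np.float32))
    if a<b: a,b,t=b,a,t+90       # t: direction of long side, deg
    return np.round([cx,cy,a,b,(t+90)%180-90,np.median(X[:,2]),len(X)],1), np.round(X[:,:2].mean(0),1)
E
python3 - <<'E'
from meas import *
C={}
for cam in("top","side"):
    z=np.load(cam+"0.npz");W=points(z["d"],z["K"],z["T"])
    for n,(u,v) in SEEDS.items():
        if cam=="top": C[n]=W[v,u]
        kind,col=n.split("_");m=cmask(z["p"],col)
        print(cam,n,rect(W,m,ZW[kind],C[n],85))
        if kind=="lid": print("   grip",rect(W,m,ZW["grip"],C[n],85))
    if cam=="top":
        for n,(u,v) in dict(green=(420,165),bottle=(95,182),box=(250,90),turq=(377,226)).items(): print(n,W[v,u].round())
E
```

```text
top rack_blue (array([609.6, 183.2,  45.6,  10.2,  -2.7,  57.5,  63. ]), array([608.6, 182.9]))
top rack_yellow (array([462.5, 233.9,  47.3,  10.6, -10.7,  57.5,  72. ]), array([462.4, 233.3]))
top lid_yellow (array([602.8, -36.5, 110.4,  83.2,  68.6,   8.1, 971. ]), array([602.4, -36.9]))
   grip (array([601.1, -35.9,  42.7,  11.6, -23. ,  34.5,  66. ]), array([600.8, -36.1]))
top dish_yellow (array([444.6,  -9.8, 108. ,  82.7,  71.5,  70.8, 317. ]), array([444.9,  -9.6]))
top dish_blue (array([ 626.7, -259.8,  110.6,   82.6,  -70.3,   70.9,  326. ]), array([ 625.7, -259.4]))
top lid_blue None
   grip None
green [ 578. -448.   93.]
bottle [504. 406.  83.]
box [799.   8.  36.]
turq [ 421. -348.   32.]
side rack_blue (array([607.6, 183.1,  42.8,  12. ,   2.6,  57.8,  36. ]), array([604.6, 182. ]))
side rack_yellow (array([462.1, 232.6,  45.7,  13.9,  -8.7,  57.7,  59. ]), array([461.9, 232.2]))
side lid_yellow (array([600.9, -38.7, 111.6,  81. ,  67.1,   9.2, 742. ]), array([598.5, -41.8]))
   grip (array([601. , -36.3,  42.4,  14.7, -19.1,  34.4,  72. ]), array([599.9, -37.8]))
side dish_yellow (array([443.5, -10.9, 113. ,  81. ,  70.6,  71.3, 295. ]), array([441.6, -17.8]))
side dish_blue (array([ 625.6, -262.5,  107.9,   85.1,  -70.5,   71.3,  298. ]), array([ 621.4, -268.6]))
side lid_blue None
   grip None
```

```bash
cat > go.py <<'E'
import numpy as np
from cell import status
from scipy.spatial.transform import Rotation as R
def state():
    s=status.observe(); q=s["eef_rot"]; r=R.from_quat([q[1],q[2],q[3],q[0]])
    return s,np.array(s["eef_pos"]),r
def plan(x,y,z,bar):
    "shift and turn (tool axes) to bring the TCP to x,y,z pointing down, tool x along bar angle (deg, mod 180)"
    s,p,r=state(); X=r.as_matrix()[:,0]; a=np.degrees(np.arctan2(X[1],X[0]))
    b=a+((bar-a+90)%180-90); c,d=np.cos(np.radians(b)),np.sin(np.radians(b))
    g=R.from_matrix(np.array([[c,d,0],[d,-c,0],[0,0,-1]]))
    print("t %.2f pos %s yaw %.1f w %.1f f %s"%(s["time"],p.round(1),a,s["width"],np.round(s["wrist_force"],1)))
    print("shift",r.inv().apply(np.array([x,y,z])-p).round(1),"turn",(r.inv()*g).as_rotvec().round(3))
E
python3 - <<'E'
from meas import *
from go import plan
z=np.load("top0.npz");W=points(z["d"],z["K"],z["T"]);c=W[225,305];print(c)
m=cmask(z["p"],"blue");print(rect(W,m,ZW["lid"],c,90),rect(W,m,ZW["grip"],c,90))
z=np.load("side0.npz");W=points(z["d"],z["K"],z["T"]);m=cmask(z["p"],"blue");print(rect(W,m,ZW["lid"],c,90),rect(W,m,ZW["grip"],c,90))
plan(608,183,190,-2)
E
```

```text
[nan nan nan]
None None
None None
t 0.10 pos [152.8 579.6 230.6] yaw 165.2 w 85.2 f [-0.1  0.7  0.2]
shift [-541.3 -267.4   40.9] turn [-0.002 -0.    -0.223]
```

```bash
cat >> meas.py <<'E'
def cast(uv,K,T,z):
    "pixels -> points on the plane at height z"
    uv=np.asarray(uv,float).reshape(-1,2); D=np.c_[(uv-K[[0,1],[2,2]])/K[[0,1],[0,1]],np.ones(len(uv))]@T[:3,:3]
    C=-T[:3,:3].T@T[:3,3]
    return (C+D*((z-C[2])/D[:,2])[:,None])
def flange(p,col,K,T,seed,z=9):
    "rectangle of the coloured blob at seed, cast on height z"
    n,l=cv2.connectedComponents(cmask(p,col).astype(np.uint8)); s=l[seed[1]-10:seed[1]+11,seed[0]-10:seed[0]+11]
    k=np.bincount(s[s>0]).argmax(); c=max(cv2.findContours((l==k).astype(np.uint8),0,1)[0],key=cv2.contourArea)
    (cx,cy),(a,b),t=cv2.minAreaRect(cast(c,K,T,z)[:,:2].astype(np.float32))
    if a<b: a,b,t=b,a,t+90
    return np.round([cx,cy,a,b,(t+90)%180-90],1)
E
python3 - <<'E'
from meas import *
z=np.load("top0.npz");print((z["d"][190:245,280:350]>0).mean(), z["d"][217,250:320:8])
a=(z["p"],"blue",z["K"],z["T"]);print(flange(*a,(305,225)));print(flange(z["p"],"yellow",z["K"],z["T"],(255,160)))
z=np.load("side0.npz");print(flange(z["p"],"blue",z["K"],z["T"],(262,264)),flange(z["p"],"yellow",z["K"],z["T"],(284,208)))
E
```

```text
0.9942857142857143 [1280.2457 1284.4546 1282.6974 1282.4733 1286.0979 1283.4406 1274.71
 1275.5833    0.    ]
[ 441.4 -181.2  109.4   80.6  -71.8]
[602.6 -36.7 109.5  81.5  68. ]
[ 440.  -182.5  107.2   78.8  -72. ] [601.  -38.1 108.4  80.4  67.9]
```

Call:
{"op": "send_rows", "data": {"linear": [[-45,-22,3],[-90,-45,7],[-135,-67,10],[-180,-89,13],[-225,-111,17]], "turn": [[0,0,-0.02],[0,0,-0.04],[0,0,-0.06],[0,0,-0.08],[0,0,-0.1]], "hand": [60,120,130,130,130], "newtons": 40}}

```text
time: 0.6
eef_pos: [342.1, 414.9, 214.1]
eef_rot: [-0.0, 0.078, 0.997, -0.0]
wrist_force: [0.9, -0.1, -0.1]
width: 41.7
grip_force: 0.0
```

```bash
python3 -c "
from go import plan
plan(608,183,190,-2)"
```

```text
t 0.60 pos [342.1 414.9 214.1] yaw 171.0 w 41.7 f [ 0.9 -0.1 -0.1]
shift [-298.8 -187.6   24.1] turn [-0.    -0.    -0.122]
```

Call:
{"op": "send_rows", "data": {"linear": [[-40,-25,4],[-80,-50,8],[-120,-75,12],[-160,-100,16],[-200,-125,20]], "turn": [[0,0,-0.03],[0,0,-0.06],[0,0,-0.09],[0,0,-0.12],[0,0,-0.12]], "hand": [130,130,130,130,130]}}

```text
time: 1.1
eef_pos: [520.0, 259.9, 194.0]
eef_rot: [-0.0, 0.019, 1.0, -0.0]
wrist_force: [-0.3, 0.6, 0.4]
width: 42.0
grip_force: 0.0
```

Call:
{"op": "send_rows", "data": {"linear": [[-30,-12,0],[-60,-25,0],[-80,-35,0],[-85,-38,0],[-85,-38,0]], "turn": [[0,0,0],[0,0,0],[0,0,0],[0,0,0],[0,0,0]], "hand": [130,130,130,130,130]}}

```text
time: 1.6
eef_pos: [602.4, 219.9, 193.8]
eef_rot: [-0.001, 0.019, 1.0, -0.0]
wrist_force: [-0.5, 0.2, 1.2]
width: 41.6
grip_force: 0.0
```

```bash
cat > wrist.py <<'E'
import sys,cv2,numpy as np
from cell import capture,camera_info
from meas import *
from go import plan
def look(name):
    i=camera_info("wrist");p,d=capture("wrist");cv2.imwrite(f"pics/{name}.png",p[...,::-1])
    K,T=np.array(i["intrinsics"]),np.array(i["camera_from_world"])
    np.savez(name+".npz",p=p,d=d,K=K,T=T)
    return p,d,K,T,points(d,K,T)
E
python3 - <<'E'
from wrist import *
p,d,K,T,W=look("w1")
print(rect(W,cmask(p,"blue"),(48,68),(608,183),60))
plan(608,183,190,-2)
E
```

```text
(array([610.3, 184.3,  48.9,   9.9,  -0.7,  59.2, 629. ]), array([609.4, 184.5]))
t 1.65 pos [601.5 220.4 193.8] yaw 177.8 w 41.9 f [-1.4  0.1  0.1]
shift [ -7.9 -37.1   3.8] turn [-0.    -0.002 -0.003]
```

View pics/w1.png

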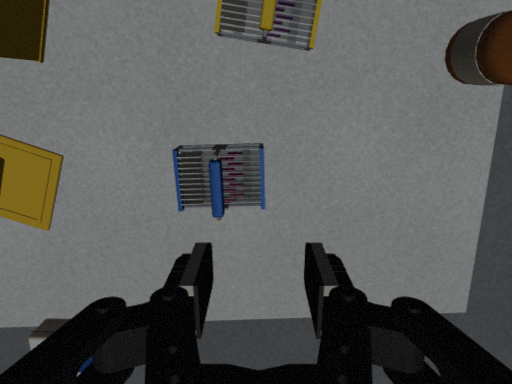

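Wrist view: blue rack bar at about (216,188), nearly aligned with the fingers. Its measured size is 49x10 mm at 59 mm height, as it should be.

```bash
python3 -c "
from go import plan
plan(610,184,36,-1)"
```

```text
t 1.65 pos [601.5 220.4 193.8] yaw 177.8 w 41.9 f [-1.4  0.1  0.1]
shift [-10.2 -36.  157.8] turn [-0.    -0.002 -0.021]
```

Call:
{"op": "send_rows", "data": {"linear": [[-4,-15,20],[-10,-36,50],[-10,-36,75],[-10,-36,90],[-10,-36,90]], "turn": [[0,0,-0.02],[0,0,-0.02],[0,0,-0.02],[0,0,-0.02],[0,0,-0.02]], "hand": [130,130,130,130,130]}}

```text
time: 2.15
eef_pos: [608.3, 184.5, 102.3]
eef_rot: [-0.003, 0.008, 1.0, -0.0]
wrist_force: [0.3, 0.7, 0.3]
width: 41.8
grip_force: 0.0
```

```bash
python3 -c "
from wrist import *
p,d,K,T,W=look('w2')
print(rect(W,cmask(p,'blue'),(48,68),(608,183),60))
plan(610,184,36,-1)"
```

```text
(array([ 6.106e+02,  1.841e+02,  4.970e+01,  9.500e+00, -7.000e-01,
        5.930e+01,  1.283e+03]), array([609.1, 184.2]))
t 2.20 pos [609.6 184.8 103.8] yaw 179.0 w 41.8 f [0.4 0.5 0.5]
shift [-0.5 -0.8 67.8] turn [-0.    -0.002  0.001]
```

Call:
{"op": "send_rows", "data": {"linear": [[-0.5,-1,20],[-0.5,-1,40],[-0.5,-1,55],[-0.5,-1,67],[-0.5,-1,67]], "turn": [[0,0,0],[0,0,0],[0,0,0],[0,0,0],[0,0,0]], "hand": [130,130,130,130,130]}}

```text
time: 2.7
eef_pos: [610.7, 183.2, 36.4]
eef_rot: [-0.001, 0.009, 1.0, -0.0]
wrist_force: [0.3, -0.4, 0.1]
width: 41.5
grip_force: 0.0
```

Call:
{"op": "send_rows", "data": {"linear": [[0,0,0],[0,0,0],[0,0,0],[0,0,0],[0,0,0]], "turn": [[0,0,0],[0,0,0],[0,0,0],[0,0,0],[0,0,0]], "hand": [170,190,210,230,255], "newtons": 40}}

```text
time: 3.2
eef_pos: [612.2, 183.1, 38.2]
eef_rot: [0.001, 0.009, 1.0, 0.0]
wrist_force: [-0.4, -0.1, 3.8]
width: 9.2
grip_force: 39.3
```

Call:
{"op": "send_rows", "data": {"linear": [[0,0,0],[0,0,0],[0,0,-3],[0,0,-8],[0,0,-15]], "turn": [[0,0,0],[0,0,0],[0,0,0],[0,0,0],[0,0,0]], "hand": [255,255,255,255,255]}}

```text
time: 3.7
eef_pos: [610.8, 182.8, 52.1]
eef_rot: [-0.001, 0.009, 1.0, -0.0]
wrist_force: [-0.9, -0.1, -1.2]
width: 9.3
grip_force: 39.1
```

Call:
{"op": "send_rows", "data": {"linear": [[0,0,-20],[0,0,-45],[0,0,-75],[0,0,-105],[0,0,-120]], "turn": [[0,0,0],[0,0,0],[0,0,0],[0,0,0],[0,0,0]], "hand": [255,255,255,255,255]}}

```text
time: 4.2
eef_pos: [612.9, 183.2, 175.7]
eef_rot: [0.002, 0.009, 1.0, 0.0]
wrist_force: [-0.1, -0.6, -2.2]
width: 9.1
grip_force: 39.1
```

```bash
python3 -c "
from go import plan
plan(626,-160,170,20)
plan(626,-260,170,20)"
```

```text
t 4.20 pos [612.9 183.2 175.7] yaw 179.0 w 9.1 f [-0.1 -0.6 -2.2]
shift [ -19.2 -342.9    5.5] turn [-0.     0.004 -0.367]
t 4.20 pos [612.9 183.2 175.7] yaw 179.0 w 9.1 f [-0.1 -0.6 -2.2]
shift [ -21.  -442.9    5.5] turn [-0.     0.004 -0.367]
```

Call:
{"op": "send_rows", "data": {"linear": [[-2,-30,0],[-4,-70,0],[-6,-110,1],[-8,-150,2],[-10,-190,2]], "turn": [[0,0,-0.05],[0,0,-0.1],[0,0,-0.15],[0,0,-0.2],[0,0,-0.25]], "hand": [255,255,255,255,255]}}

```text
time: 4.7
eef_pos: [617.7, -8.6, 170.6]
eef_rot: [-0.0, -0.117, 0.993, -0.0]
wrist_force: [-0.4, 0.1, -1.9]
width: 9.3
grip_force: 39.2
```

```bash
python3 -c "
from go import plan
plan(626,-140,175,20)"
```

```text
t 4.70 pos [617.7  -8.6 170.6] yaw -166.6 w 9.3 f [-0.4  0.1 -1.9]
shift [  22.5 -129.7   -4.4] turn [ 0.    -0.    -0.114]
```

Call:
{"op": "send_rows", "data": {"linear": [[5,-30,-1],[10,-60,-2],[16,-95,-3],[22,-125,-4],[22,-130,-4]], "turn": [[0,0,-0.03],[0,0,-0.06],[0,0,-0.09],[0,0,-0.114],[0,0,-0.114]], "hand": [255,255,255,255,255]}}

```text
time: 5.2
eef_pos: [626.9, -142.6, 174.9]
eef_rot: [0.0, -0.171, 0.985, -0.001]
wrist_force: [-0.5, 0.2, -1.8]
width: 9.0
grip_force: 39.3
```

```bash
python3 -c "
from wrist import *
p,d,K,T,W=look('w3')
print(rect(W,cmask(p,'blue'),(64,78),(626,-260),85))
print(rect(W,cmask(p,'blue'),(84,200),(626,-140),85))
plan(626,-260,120,20)"
```

```text
(array([ 629.2, -259.4,  111.3,   81.6,  -70.4,   72.4, 4165. ]), array([ 625., -263.]))
(array([ 625.7, -143. ,   82.5,   58.9,  -70.4,  195.4, 4399. ]), array([ 623.5, -143.1]))
t 5.25 pos [ 626.9 -141.5  174.7] yaw -160.3 w 9.0 f [ 0.2 -0.8 -2.1]
shift [  40.7 -111.2   54.9] turn [-0.001  0.    -0.006]
```

View pics/w3.png

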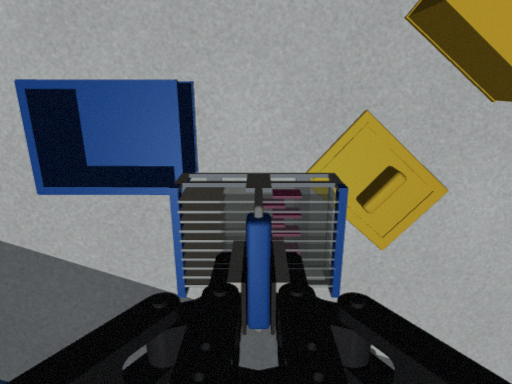

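Rack held upright and square (82.5x58.9 mm). The blue dish rim spans about (20,80) to (195,193), partly next to the rack in view.

```bash
cat >> meas.py <<'E'
def ext(W,m,zw,c,R,ang):
    "centre from extents along axes at ang (short side), 1-99 percentile, and histogram-free sizes"
    k=m&(W[...,2]>zw[0])&(W[...,2]<zw[1])&(np.hypot(W[...,0]-c[0],W[...,1]-c[1])<R); X=W[k][:,:2]
    a=np.radians(ang);B=np.array([[np.cos(a),np.sin(a)],[-np.sin(a),np.cos(a)]]);Y=X@B.T
    q=np.percentile(Y,[1,99],axis=0);return (q.mean(0)@B).round(1),(q[1]-q[0]).round(1)
E
python3 -c "
from meas import *
z=np.load('w3.npz');W=points(z['d'],z['K'],z['T']);m=cmask(z['p'],'blue')
m[175:,165:]=0
for zw in((64,78),(70,76),(71.5,76)): print(rect(W,m,zw,(626,-260),85),ext(W,m,zw,(626,-260),85,19.6))
z=np.load('top0.npz');W=points(z['d'],z['K'],z['T']);m=cmask(z['p'],'blue');print(ext(W,m,(64,78),(626,-260),85,19.6))
"
```

```text
(array([ 629.2, -259.4,  111.3,   81.6,  -70.4,   72.4, 4103. ]), array([ 624.7, -263.9])) (array([ 628.8, -259. ]), array([ 81.2, 109.8]))
(array([ 629.2, -259.4,  111.3,   81.6,  -70.4,   72.4, 4086. ]), array([ 624.6, -263.9])) (array([ 628.8, -259. ]), array([ 81.2, 109.8]))
(array([ 629. , -259.1,  110.6,   81.4,  -70.4,   72.4, 3701. ]), array([ 624.7, -263.6])) (array([ 628.8, -259. ]), array([ 81.1, 109.7]))
(array([ 626.5, -259.3]), array([ 81.5, 108.8]))
```

```bash
python3 -c "
from go import plan
plan(629.5,-258,125,19.6)"
```

```text
t 5.25 pos [ 626.9 -141.5  174.7] yaw -160.3 w 9.0 f [ 0.2 -0.8 -2.1]
shift [  36.8 -110.5   49.9] turn [-0.001  0.     0.001]
```

Call:
{"op": "send_rows", "data": {"linear": [[10,-30,0],[20,-60,0],[30,-90,0],[36,-108,5],[37,-110,15]], "turn": [[0,0,0],[0,0,0],[0,0,0],[0,0,0],[0,0,0]], "hand": [255,255,255,255,255]}}

```text
time: 5.75
eef_pos: [630.0, -256.5, 159.8]
eef_rot: [0.001, -0.171, 0.985, -0.001]
wrist_force: [-0.3, 0.7, -1.4]
width: 8.9
grip_force: 39.4
```

Call:
{"op": "send_rows", "data": {"linear": [[0,0,12],[0,0,24],[0,0,33],[0,0,35],[0,0,35]], "turn": [[0,0,0],[0,0,0],[0,0,0],[0,0,0],[0,0,0]], "hand": [255,255,255,255,255]}}

```text
time: 6.25
eef_pos: [629.0, -253.9, 123.8]
eef_rot: [-0.001, -0.173, 0.985, 0.0]
wrist_force: [-0.3, -0.5, -2.3]
width: 8.7
grip_force: 39.3
```

```bash
python3 -c "
from wrist import *
p,d,K,T,W=look('w4')
m=cmask(p,'blue')
print(rect(W,m,(64,78),(626,-260),85))
print(rect(W,m,(82,130),(629,-258),70))
plan(629.5,-258,41,19.6)
p,d=capture('side');cv2.imwrite('pics/s4.png',cv2.resize(p[150:350,250:450,::-1],(600,600)))
cv2.imwrite('pics/w4c.png',np.hstack([cv2.imread('pics/w4.png'),cv2.resize(p[220:300,300:380,::-1],(288,384))]))"
```

```text
(array([ 629.2, -259.5,  110. ,   82.8,  -70.6,   72.4, 3642. ]), array([ 612.7, -281.6]))
(array([ 627.9, -254.2,   82.5,   58.6,  -70.2,  114.9, 2054. ]), array([ 623.3, -253.1]))
t 6.30 pos [ 629.4 -254.3  124.4] yaw -160.1 w 8.8 f [-0.3 -1.3 -2. ]
shift [ 1.2 -3.5 83.4] turn [ 0.    -0.     0.005]
```

View pics/w4c.png

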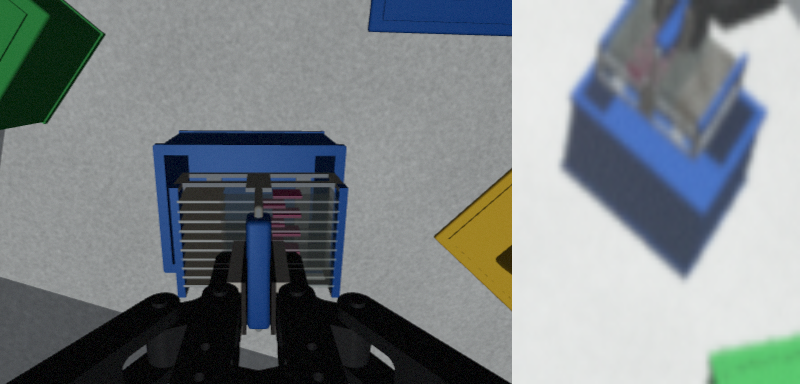

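Rack hovers over the blue dish. Its rails are at columns 178 and 340, while the dish runs from 155 to 345, so it needs about 5 mm more along −y.

```bash
python3 -c "
from go import plan
plan(630.5,-259.3,41,19.5)"
```

```text
t 6.35 pos [ 629.7 -254.6  124.9] yaw -160.1 w 9.1 f [ 0.3 -1.1 -1.3]
shift [ 0.9 -4.6 83.9] turn [-0.001  0.     0.006]
```

Call:
{"op": "send_rows", "data": {"linear": [[0.5,-2.5,0],[1,-5,0],[1,-5,4],[1,-5,8],[1,-5,10]], "turn": [[0,0,0.005],[0,0,0.005],[0,0,0.005],[0,0,0.005],[0,0,0.005]], "hand": [255,255,255,255,255]}}

```text
time: 6.85
eef_pos: [629.6, -259.7, 113.8]
eef_rot: [-0.0, -0.17, 0.985, 0.0]
wrist_force: [0.1, -0.4, -2.3]
width: 9.1
grip_force: 39.4
```

```bash
python3 -c "
from wrist import *
p,d,K,T,W=look('w5')
m=cmask(p,'blue')
print(rect(W,m,(64,76),(626,-260),85))
for z in (85,80,78):print(rect(W,m,(z,130),(629,-258),70))
plan(630.5,-259.3,41,19.5)"
```

```text
(array([ 628.9, -259.5,  110.2,   82.6,  -70.5,   72.5, 4442. ]), array([ 609.4, -265.6]))
(array([ 628.1, -259.9,   82.8,   58.9,  -70.8,  104.9, 2125. ]), array([ 623.3, -257.9]))
(array([ 628.1, -259.9,   82.8,   58.9,  -70.8,  104.9, 2126. ]), array([ 623.3, -257.9]))
(array([ 628.1, -259.9,   82.8,   58.9,  -70.8,  104.9, 2126. ]), array([ 623.3, -257.9]))
t 6.90 pos [ 629.4 -259.5  113.5] yaw -160.5 w 9.4 f [ 0.4 -0.1 -2.9]
shift [-1.2 -0.2 72.5] turn [ 0.001 -0.001  0.001]
```

Call:
{"op": "send_rows", "data": {"linear": [[-0.5,0,12],[-0.5,0,26],[-0.5,0,40],[-0.5,0,50],[-0.5,0,56]], "turn": [[0,0,0],[0,0,0],[0,0,0],[0,0,0],[0,0,0]], "hand": [255,255,255,255,255]}}

```text
time: 7.4
eef_pos: [629.5, -259.1, 56.4]
eef_rot: [-0.001, -0.17, 0.985, 0.001]
wrist_force: [0.3, -0.2, -1.4]
width: 9.3
grip_force: 39.3
```

Call:
{"op": "send_rows", "data": {"linear": [[0,0,2],[0,0,4],[0,0,6],[0,0,8],[0,0,10]], "turn": [[0,0,0],[0,0,0],[0,0,0],[0,0,0],[0,0,0]], "hand": [255,255,255,255,255]}}

```text
time: 7.9
eef_pos: [630.7, -259.8, 48.7]
eef_rot: [0.0, -0.17, 0.985, -0.0]
wrist_force: [0.2, 0.5, -2.5]
width: 8.9
grip_force: 39.3
```

Call:
{"op": "send_rows", "data": {"linear": [[0,0,0.8],[0,0,1.6],[0,0,2.4],[0,0,3.2],[0,0,4]], "turn": [[0,0,0],[0,0,0],[0,0,0],[0,0,0],[0,0,0]], "hand": [255,255,255,255,255]}}

```text
time: 8.4
eef_pos: [630.5, -259.7, 44.4]
eef_rot: [0.0, -0.17, 0.985, -0.0]
wrist_force: [0.4, 0.0, -2.3]
width: 9.1
grip_force: 39.3
```

Call:
{"op": "send_rows", "data": {"linear": [[0,0,0.4],[0,0,0.8],[0,0,1.2],[0,0,1.6],[0,0,2]], "turn": [[0,0,0],[0,0,0],[0,0,0],[0,0,0],[0,0,0]], "hand": [255,255,255,255,255]}}

```text
time: 8.9
eef_pos: [630.5, -259.7, 42.4]
eef_rot: [-0.0, -0.17, 0.985, -0.0]
wrist_force: [-0.9, -0.3, -1.3]
width: 8.8
grip_force: 39.3
```

Call:
{"op": "send_rows", "data": {"linear": [[0,0,0.4],[0,0,0.8],[0,0,1.2],[0,0,1.6],[0,0,1.6]], "turn": [[0,0,0],[0,0,0],[0,0,0],[0,0,0],[0,0,0]], "hand": [255,255,255,255,255]}}

```text
time: 9.4
eef_pos: [630.5, -259.7, 42.2]
eef_rot: [0.0, -0.17, 0.985, -0.0]
wrist_force: [-2.3, 2.4, 7.8]
width: 8.9
grip_force: 40.8
```

Call:
{"op": "send_rows", "data": {"linear": [[0,0,0],[0,0,0],[0,0,0],[0,0,0],[0,0,0]], "turn": [[0,0,0],[0,0,0],[0,0,0],[0,0,0],[0,0,0]], "hand": [215,205,190,180,180]}}

```text
time: 9.9
eef_pos: [630.4, -259.7, 40.7]
eef_rot: [-0.0, -0.17, 0.985, 0.0]
wrist_force: [-0.5, -0.3, 0.1]
width: 25.1
grip_force: 0.0
```

Call:
{"op": "send_rows", "data": {"linear": [[0,0,-10],[0,0,-25],[0,0,-50],[0,0,-80],[0,0,-110]], "turn": [[0,0,0],[0,0,0],[0,0,0],[0,0,0],[0,0,0]], "hand": [180,180,180,180,180]}}

```text
time: 10.4
eef_pos: [630.7, -259.7, 153.3]
eef_rot: [0.0, -0.17, 0.985, -0.0]
wrist_force: [0.3, 0.0, -0.3]
width: 25.4
grip_force: 0.0
```

```bash
python3 -c "
from wrist import *
p,d,K,T,W=look('w6')
m=cmask(p,'blue')
print(rect(W,m,(67,80),(626,-260),85))
print('bar',rect(W,m,(57,66.5),(628,-259),27))
print('rail',rect(W,m,(20,42),(628,-259),50))
plan(462,233,175,-10)"
```

```text
(array([ 629. , -259.4,  109.7,   82.7,  -70.3,   72.4, 4336. ]), array([ 621.9, -261.8]))
bar (array([ 628.9, -260.2,   49.2,    9.6,   19.8,   63.2,  916. ]), array([ 628.3, -260.3]))
rail (array([ 631.3, -254.5,   91.4,   62.8,  -70.6,   32.8, 1187. ]), array([ 624.8, -255.3]))
t 10.45 pos [ 633.6 -261.2  159.3] yaw -160.4 w 25.1 f [ 1.6 -0.7  3.7]
shift [ -3.8 523.  -19.4] turn [-0.005  0.008  0.516]
```

View pics/w6.png

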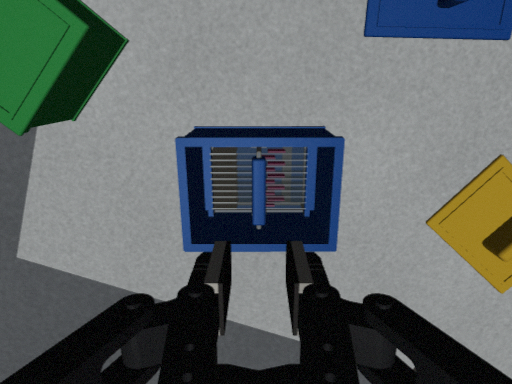

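Blue rack is centred in its dish, with the bar top at 63.2 mm (expected 63). Next is the yellow rack.

Call:
{"op": "send_rows", "data": {"linear": [[-1,40,-3],[-1,85,-6],[-2,130,-9],[-2,175,-12],[-2,220,-15]], "turn": [[0,0,0.06],[0,0,0.12],[0,0,0.18],[0,0,0.24],[0,0,0.3]], "hand": [160,130,130,130,130]}}

```text
time: 10.95
eef_pos: [558.5, -50.3, 167.4]
eef_rot: [0.001, -0.019, 1.0, -0.0]
wrist_force: [1.0, 0.7, 0.6]
width: 41.3
grip_force: 0.0
```

```bash
python3 -c "
from go import plan
plan(465,190,175,-10)"
```

```text
t 10.95 pos [558.5 -50.3 167.4] yaw -177.8 w 41.3 f [1.  0.7 0.6]
shift [ 84.2 243.7  -7.9] turn [-0.     0.002  0.213]
```

Call:
{"op": "send_rows", "data": {"linear": [[15,43,-2],[30,86,-4],[45,130,-6],[60,174,-8],[74,215,-8]], "turn": [[0,0,0.04],[0,0,0.08],[0,0,0.12],[0,0,0.16],[0,0,0.21]], "hand": [130,130,130,130,130]}}

```text
time: 11.45
eef_pos: [475.7, 162.0, 175.5]
eef_rot: [0.001, 0.085, 0.996, 0.0]
wrist_force: [0.2, -0.3, -0.5]
width: 41.8
grip_force: 0.0
```

Call:
{"op": "send_rows", "data": {"linear": [[5,15,0],[10,25,0],[10,25,0],[10,25,0],[10,25,0]], "turn": [[0,0,0],[0,0,0],[0,0,0],[0,0,0],[0,0,0]], "hand": [130,130,130,130,130]}}

```text
time: 11.95
eef_pos: [470.8, 185.5, 174.0]
eef_rot: [0.0, 0.085, 0.996, -0.0]
wrist_force: [0.9, -0.3, 0.2]
width: 41.9
grip_force: 0.0
```

```bash
python3 -c "
from wrist import *
p,d,K,T,W=look('w7')
m=cmask(p,'yellow')
r=rect(W,m,(48,68),(462,233),60);print(r)
plan(r[0][0],r[0][1],100,r[0][4])"
```

```text
(array([465.4, 234.2,  53. ,  10.1, -10.2,  59.2, 845. ]), array([463.1, 234.2]))
t 12.00 pos [470.8 185.4 173.9] yaw 170.2 w 42.1 f [-0.3  0.4 -0.3]
shift [13.6 47.2 73.9] turn [-0.     0.     0.008]
```

Call:
{"op": "send_rows", "data": {"linear": [[5,16,5],[10,35,20],[15,47,40],[15,47,60],[15,47,74]], "turn": [[0,0,0],[0,0,0.005],[0,0,0.008],[0,0,0.008],[0,0,0.008]], "hand": [130,130,130,130,130]}}

```text
time: 12.5
eef_pos: [463.2, 234.7, 98.5]
eef_rot: [-0.001, 0.089, 0.996, -0.0]
wrist_force: [-0.3, 0.2, 0.2]
width: 41.8
grip_force: 0.0
```

Call:
{"op": "send_rows", "data": {"linear": [[0,0,0],[0,0,0],[0,0,0],[0,0,0],[0,0,0]], "turn": [[0,0,0],[0,0,0],[0,0,0],[0,0,0],[0,0,0]], "hand": [130,130,130,130,130]}}

```text
time: 13.0
eef_pos: [464.0, 235.3, 100.5]
eef_rot: [0.001, 0.088, 0.996, 0.0]
wrist_force: [-0.5, 0.0, 0.2]
width: 42.3
grip_force: 0.0
```

```bash
python3 -c "
from wrist import *
p,d,K,T,W=look('w8')
m=cmask(p,'yellow')
for R in (60,30):r=rect(W,m,(50,68),(463.5,234),R);print(r)
plan(464,234,36.5,r[0][4])"
```

```text
(array([ 465.1,  234.5,   52.7,    9.8,  -10.6,   59.3, 1347. ]), array([462.2, 234.8]))
(array([ 465.1,  234.5,   52.7,    9.8,  -10.6,   59.3, 1347. ]), array([462.2, 234.8]))
t 13.05 pos [463.8 235.3 100.4] yaw 169.9 w 41.5 f [ 0.3  0.3 -0.3]
shift [-0.4 -1.3 63.9] turn [0.    0.001 0.008]
```

Call:
{"op": "send_rows", "data": {"linear": [[-0.5,-1,20],[-0.5,-1,38],[-0.5,-1,52],[-0.5,-1,64],[-0.5,-1,64]], "turn": [[0,0,0.005],[0,0,0.01],[0,0,0.01],[0,0,0.01],[0,0,0.01]], "hand": [130,130,130,130,130]}}

```text
time: 13.55
eef_pos: [462.7, 233.9, 34.6]
eef_rot: [-0.001, 0.093, 0.996, -0.001]
wrist_force: [0.2, 0.1, -0.1]
width: 41.9
grip_force: 0.0
```

Call:
{"op": "send_rows", "data": {"linear": [[0,0,0],[0,0,0],[0,0,0],[0,0,0],[0,0,0]], "turn": [[0,0,0],[0,0,0],[0,0,0],[0,0,0],[0,0,0]], "hand": [170,190,210,230,255], "newtons": 40}}

```text
time: 14.05
eef_pos: [464.2, 234.4, 36.5]
eef_rot: [0.001, 0.093, 0.996, 0.0]
wrist_force: [-0.8, -0.5, 6.2]
width: 9.3
grip_force: 39.2
```

Call:
{"op": "send_rows", "data": {"linear": [[0,0,0],[0,0,0],[0,0,-3],[0,0,-8],[0,0,-15]], "turn": [[0,0,0],[0,0,0],[0,0,0],[0,0,0],[0,0,0]], "hand": [255,255,255,255,255]}}

```text
time: 14.55
eef_pos: [463.1, 234.0, 50.8]
eef_rot: [-0.001, 0.093, 0.996, -0.0]
wrist_force: [0.0, -0.0, -2.3]
width: 9.2
grip_force: 39.1
```

Call:
{"op": "send_rows", "data": {"linear": [[0,0,-20],[0,0,-45],[0,0,-75],[0,0,-105],[0,0,-120]], "turn": [[0,0,0],[0,0,0],[0,0,0],[0,0,0],[0,0,0]], "hand": [255,255,255,255,255]}}

```text
time: 15.05
eef_pos: [464.8, 234.6, 173.8]
eef_rot: [0.002, 0.093, 0.996, 0.001]
wrist_force: [0.4, -0.7, -1.6]
width: 8.9
grip_force: 39.2
```

```bash
python3 -c "
from go import plan
plan(446,105,175,-18.7)"
```

```text
t 15.05 pos [464.8 234.6 173.8] yaw 169.3 w 8.9 f [ 0.4 -0.7 -1.6]
shift [  -5.6 -130.8   -1.4] turn [0.002 0.003 0.14 ]
```

Call:
{"op": "send_rows", "data": {"linear": [[-1,-30,0],[-2,-60,0],[-4,-95,0],[-5,-120,0],[-5,-125,0]], "turn": [[0,0,0.04],[0,0,0.08],[0,0,0.12],[0,0,0.14],[0,0,0.14]], "hand": [255,255,255,255,255]}}

```text
time: 15.55
eef_pos: [444.3, 108.4, 171.1]
eef_rot: [-0.0, 0.164, 0.986, -0.001]
wrist_force: [0.0, -0.7, -1.9]
width: 9.0
grip_force: 39.4
```

Call:
{"op": "send_rows", "data": {"linear": [[0,0,0],[0,0,0],[0,0,0],[0,0,0],[0,0,0]], "turn": [[0,0,0],[0,0,0],[0,0,0],[0,0,0],[0,0,0]], "hand": [255,255,255,255,255]}}

```text
time: 16.05
eef_pos: [445.4, 111.1, 170.8]
eef_rot: [-0.0, 0.162, 0.987, -0.0]
wrist_force: [-0.6, -0.5, -3.2]
width: 8.9
grip_force: 39.4
```

```bash
python3 -c "
from wrist import *
p,d,K,T,W=look('w9')
m=cmask(p,'yellow')
print('dish',rect(W,m,(67,80),(445,-10),80))
print('rack',rect(W,m,(100,230),(447,110),70))
plan(446,-10,125,-18.5)"
```

```text
dish (array([ 445. ,  -12.1,  104.9,   83.3,   71.4,   72.1, 3674. ]), array([439. , -23.8]))
rack (array([ 445.5,  111.6,   82.7,   59.3,   71.3,  192.7, 4788. ]), array([442.5, 112.6]))
t 16.10 pos [445.4 110.9 170.8] yaw 161.3 w 9.0 f [ 0.3 -0.5 -2. ]
shift [ -39.3 -114.4   45.8] turn [-0.    -0.    -0.003]
```

View pics/w9.png

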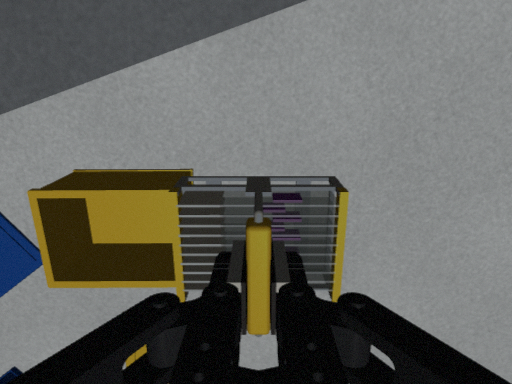

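Rack held square; the dish's near end is hidden by it. The dish centre from its visible extent and the top view is about (445.6,−9.8).

Call:
{"op": "send_rows", "data": {"linear": [[-10,-30,0],[-20,-60,0],[-30,-90,0],[-38,-110,5],[-39,-115,15]], "turn": [[0,0,0],[0,0,0],[0,0,0],[0,0,0],[0,0,0]], "hand": [255,255,255,255,255]}}

```text
time: 16.6
eef_pos: [446.8, -12.8, 156.3]
eef_rot: [0.001, 0.164, 0.987, -0.0]
wrist_force: [0.2, -0.4, -2.3]
width: 9.2
grip_force: 39.6
```

Call:
{"op": "send_rows", "data": {"linear": [[0,0,12],[0,0,24],[0,0,33],[0,0,40],[0,0,40]], "turn": [[0,0,0],[0,0,0],[0,0,0],[0,0,0],[0,0,0]], "hand": [255,255,255,255,255]}}

```text
time: 17.1
eef_pos: [444.7, -10.4, 114.9]
eef_rot: [-0.001, 0.162, 0.987, 0.0]
wrist_force: [0.9, -1.0, -2.7]
width: 9.1
grip_force: 39.5
```

```bash
python3 -c "
from wrist import *
p,d,K,T,W=look('w10')
m=cmask(p,'yellow')
print('dish',rect(W,m,(67,76),(445,-10),80))
print('rack',rect(W,m,(78,230),(445,-10),70))
plan(446,-10,41,-18.5)"
```

```text
dish (array([ 446.2,   -9.3,  110.2,   82.6,   71.4,   72.4, 4360. ]), array([425.4,   1.6]))
rack (array([ 444.7,   -9.8,   82.9,   59.1,   71.2,  135.7, 5367. ]), array([440.3,  -7.4]))
t 17.15 pos [445.1 -10.6 115.4] yaw 161.3 w 9.2 f [-0.   0.1 -2.5]
shift [-0.8  0.8 74.4] turn [-0.    -0.001 -0.003]
```

Call:
{"op": "send_rows", "data": {"linear": [[-1,1,5],[-1,1,20],[-1,1,38],[-1,1,50],[-1,1,58]], "turn": [[0,0,-0.003],[0,0,-0.003],[0,0,-0.003],[0,0,-0.003],[0,0,-0.003]], "hand": [255,255,255,255,255]}}

```text
time: 17.65
eef_pos: [446.8, -10.3, 57.2]
eef_rot: [-0.0, 0.161, 0.987, -0.0]
wrist_force: [-1.8, -0.5, -2.4]
width: 9.0
grip_force: 39.5
```

Call:
{"op": "send_rows", "data": {"linear": [[0,0,3],[0,0,6],[0,0,8],[0,0,10],[0,0,11]], "turn": [[0,0,0],[0,0,0],[0,0,0],[0,0,0],[0,0,0]], "hand": [255,255,255,255,255]}}

```text
time: 18.15
eef_pos: [446.9, -10.4, 47.0]
eef_rot: [0.0, 0.161, 0.987, -0.0]
wrist_force: [-0.6, 0.6, -3.0]
width: 9.2
grip_force: 39.5
```

Call:
{"op": "send_rows", "data": {"linear": [[0,0,0.6],[0,0,1.2],[0,0,1.8],[0,0,2.4],[0,0,3]], "turn": [[0,0,0],[0,0,0],[0,0,0],[0,0,0],[0,0,0]], "hand": [255,255,255,255,255]}}

```text
time: 18.65
eef_pos: [446.7, -10.4, 43.8]
eef_rot: [0.0, 0.161, 0.987, -0.0]
wrist_force: [-0.4, 0.5, -1.5]
width: 9.3
grip_force: 39.5
```

Call:
{"op": "send_rows", "data": {"linear": [[0,0,0.4],[0,0,0.8],[0,0,1.2],[0,0,1.6],[0,0,2]], "turn": [[0,0,0],[0,0,0],[0,0,0],[0,0,0],[0,0,0]], "hand": [255,255,255,255,255]}}

```text
time: 19.15
eef_pos: [446.7, -10.4, 41.8]
eef_rot: [-0.0, 0.161, 0.987, -0.0]
wrist_force: [-0.4, 0.9, -2.6]
width: 9.0
grip_force: 39.5
```

Call:
{"op": "send_rows", "data": {"linear": [[0,0,0.3],[0,0,0.6],[0,0,0.9],[0,0,1.2],[0,0,1.2]], "turn": [[0,0,0],[0,0,0],[0,0,0],[0,0,0],[0,0,0]], "hand": [255,255,255,255,255]}}

```text
time: 19.65
eef_pos: [446.7, -10.3, 40.6]
eef_rot: [-0.0, 0.161, 0.987, -0.0]
wrist_force: [-0.4, -0.3, -2.7]
width: 9.1
grip_force: 39.5
```

Call:
{"op": "send_rows", "data": {"linear": [[0,0,0.3],[0,0,0.6],[0,0,0.9],[0,0,1.2],[0,0,1.2]], "turn": [[0,0,0],[0,0,0],[0,0,0],[0,0,0],[0,0,0]], "hand": [255,255,255,255,255]}}

```text
time: 20.15
eef_pos: [446.7, -10.4, 40.4]
eef_rot: [0.0, 0.161, 0.987, -0.0]
wrist_force: [-3.2, 0.2, 14.2]
width: 9.1
grip_force: 41.9
```

Call:
{"op": "send_rows", "data": {"linear": [[0,0,-0.5],[0,0,-0.5],[0,0,-0.5],[0,0,-0.5],[0,0,-0.5]], "turn": [[0,0,0],[0,0,0],[0,0,0],[0,0,0],[0,0,0]], "hand": [215,205,190,180,180]}}

```text
time: 20.65
eef_pos: [446.7, -10.3, 39.8]
eef_rot: [-0.0, 0.161, 0.987, -0.0]
wrist_force: [0.3, -0.7, 0.4]
width: 25.4
grip_force: 0.0
```

Call:
{"op": "send_rows", "data": {"linear": [[0,0,-10],[0,0,-25],[0,0,-50],[0,0,-80],[0,0,-110]], "turn": [[0,0,0],[0,0,0],[0,0,0],[0,0,0],[0,0,0]], "hand": [180,180,180,180,180]}}

```text
time: 21.15
eef_pos: [446.3, -10.3, 151.5]
eef_rot: [-0.0, 0.161, 0.987, -0.0]
wrist_force: [0.3, 0.1, 0.7]
width: 25.2
grip_force: 0.0
```

Call:
{"op": "send_rows", "data": {"linear": [[0,0,0],[0,0,0],[0,0,0],[0,0,0],[0,0,0]], "turn": [[0,0,0],[0,0,0],[0,0,0],[0,0,0],[0,0,0]], "hand": [160,140,130,130,130]}}

```text
time: 21.65
eef_pos: [445.9, -10.2, 149.0]
eef_rot: [-0.001, 0.161, 0.987, -0.0]
wrist_force: [-0.6, 0.0, 0.4]
width: 41.6
grip_force: 0.0
```

```bash
python3 -c "
from wrist import *
p,d,K,T,W=look('w11')
m=cmask(p,'yellow')
print('dish',rect(W,m,(67,80),(446,-10),85))
print('bar',rect(W,m,(57,66.5),(446,-10),27))
plan(602,-37,150,-22)"
```

```text
dish (array([ 446.2,   -9.2,  110. ,   82.4,   71.5,   72.3, 4890. ]), array([440.5,  -7.5]))
bar (array([446.6,  -9.8,  50.1,   9.5, -18.3,  63.3, 948. ]), array([445.4,  -9.3]))
t 21.70 pos [446.1 -10.2 149.1] yaw 161.4 w 41.8 f [-0.8  0.3  0.2]
shift [-156.3   24.2   -1.2] turn [-0.    -0.002  0.06 ]
```

View pics/w11.png

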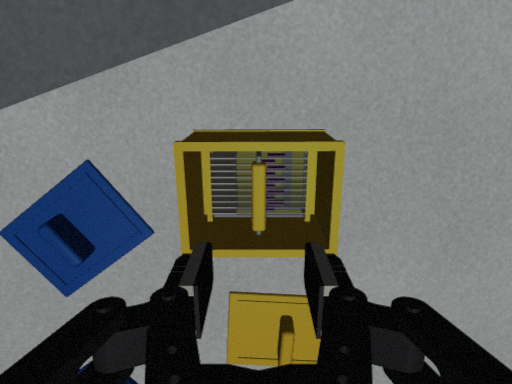

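Yellow rack is seated and centred, with its bar top at 63.3 mm. On to the yellow lid.

Call:
{"op": "send_rows", "data": {"linear": [[-40,6,0],[-80,12,0],[-120,18,0],[-150,24,0],[-156,24,0]], "turn": [[0,0,0.01],[0,0,0.02],[0,0,0.04],[0,0,0.06],[0,0,0.06]], "hand": [130,130,130,130,130]}}

```text
time: 22.2
eef_pos: [606.2, -38.0, 149.4]
eef_rot: [0.001, 0.191, 0.982, 0.0]
wrist_force: [-0.3, -0.1, -0.2]
width: 41.8
grip_force: 0.0
```

Call:
{"op": "send_rows", "data": {"linear": [[0,0,0],[0,0,0],[0,0,0],[0,0,0],[0,0,0]], "turn": [[0,0,0],[0,0,0],[0,0,0],[0,0,0],[0,0,0]], "hand": [130,130,130,130,130]}}

```text
time: 22.7
eef_pos: [601.6, -37.1, 150.2]
eef_rot: [-0.0, 0.191, 0.982, -0.0]
wrist_force: [-0.6, 0.2, -0.4]
width: 42.0
grip_force: 0.0
```

```bash
python3 -c "
from wrist import *
p,d,K,T,W=look('w12')
m=cmask(p,'yellow')
print('lid',rect(W,m,(4,16),(602,-37),80))
r=rect(W,m,(28,45),(602,-37),40);print('grip',r)
plan(r[0][0],r[0][1],60,r[0][4])"
```

```text
lid (array([ 6.0350e+02, -3.5700e+01,  1.1150e+02,  8.3400e+01,  6.7900e+01,
        9.5000e+00,  1.1364e+04]), array([601.4, -34.7]))
grip (array([603.2, -35.1,  42.8,  11.9, -22.3,  36.1, 819. ]), array([602.4, -34.9]))
t 22.75 pos [601.8 -37.1 150.2] yaw 158.0 w 41.6 f [-0.3 -0.5 -0.7]
shift [-0.6  2.4 90.2] turn [-0.     0.     0.006]
```

Call:
{"op": "send_rows", "data": {"linear": [[-0.7,2,25],[-0.7,2,50],[-0.7,2,75],[-0.7,2,90],[-0.7,2,100]], "turn": [[0,0,0.005],[0,0,0.005],[0,0,0.005],[0,0,0.005],[0,0,0.005]], "hand": [130,130,130,130,130]}}

```text
time: 23.25
eef_pos: [602.7, -35.5, 48.7]
eef_rot: [-0.001, 0.193, 0.981, -0.0]
wrist_force: [0.4, -1.1, -0.5]
width: 42.0
grip_force: 0.0
```

Call:
{"op": "send_rows", "data": {"linear": [[0,0,8],[0,0,16],[0,0,24],[0,0,30],[0,0,30]], "turn": [[0,0,0],[0,0,0],[0,0,0],[0,0,0],[0,0,0]], "hand": [130,130,130,130,130]}}

```text
time: 23.75
eef_pos: [603.1, -35.5, 19.2]
eef_rot: [-0.001, 0.193, 0.981, -0.0]
wrist_force: [-0.2, -0.3, -0.5]
width: 42.0
grip_force: 0.0
```

Call:
{"op": "send_rows", "data": {"linear": [[0,0,0],[0,0,0],[0,0,0],[0,0,0],[0,0,0]], "turn": [[0,0,0],[0,0,0],[0,0,0],[0,0,0],[0,0,0]], "hand": [130,130,130,130,130]}}

```text
time: 24.25
eef_pos: [603.8, -35.6, 20.1]
eef_rot: [0.0, 0.193, 0.981, -0.0]
wrist_force: [-0.7, -0.2, 0.3]
width: 42.0
grip_force: 0.0
```

Call:
{"op": "send_rows", "data": {"linear": [[0,0,3],[0,0,5],[0,0,7],[0,0,7],[0,0,7]], "turn": [[0,0,0],[0,0,0],[0,0,0],[0,0,0],[0,0,0]], "hand": [130,130,130,150,170]}}

```text
time: 24.75
eef_pos: [603.5, -35.6, 12.8]
eef_rot: [-0.0, 0.193, 0.981, -0.0]
wrist_force: [0.5, -0.7, -0.3]
width: 28.5
grip_force: 0.0
```

Call:
{"op": "send_rows", "data": {"linear": [[0,0,0],[0,0,0],[0,0,0],[0,0,0],[0,0,0]], "turn": [[0,0,0],[0,0,0],[0,0,0],[0,0,0],[0,0,0]], "hand": [190,210,230,255,255], "newtons": 35}}

```text
time: 25.25
eef_pos: [603.8, -35.7, 13.1]
eef_rot: [0.0, 0.193, 0.981, -0.0]
wrist_force: [0.7, 0.1, 2.0]
width: 11.2
grip_force: 35.2
```

Call:
{"op": "send_rows", "data": {"linear": [[0,0,0],[0,0,0],[0,0,-3],[0,0,-8],[0,0,-15]], "turn": [[0,0,0],[0,0,0],[0,0,0],[0,0,0],[0,0,0]], "hand": [255,255,255,255,255]}}

```text
time: 25.75
eef_pos: [603.0, -35.5, 27.9]
eef_rot: [-0.001, 0.193, 0.981, -0.0]
wrist_force: [0.1, 0.0, -1.2]
width: 11.5
grip_force: 34.8
```

Call:
{"op": "send_rows", "data": {"linear": [[0,0,-20],[0,0,-45],[0,0,-75],[0,0,-100],[0,0,-110]], "turn": [[0,0,0],[0,0,0],[0,0,0],[0,0,0],[0,0,0]], "hand": [255,255,255,255,255]}}

```text
time: 26.25
eef_pos: [605.2, -35.9, 141.0]
eef_rot: [0.002, 0.193, 0.981, -0.0]
wrist_force: [0.5, 0.1, -0.0]
width: 11.2
grip_force: 34.7
```

```bash
python3 -c "
from wrist import *
p,d,K,T,W=look('w13')
m=cmask(p,'yellow')
print('flange',rect(W,m,(115,142),(603,-36),90))
print('grip',rect(W,m,(146,180),(603,-36),50))
print('dish',rect(W,m,(67,80),(446,-10),85))
plan(446,-10,140,-18.5)"
```

```text
flange (array([  605.4,   -35.5,   112. ,    83.8,    67.6,   137.4, 24968. ]), array([591.1, -29.5]))
grip (array([ 605.1,  -35.3,   36.9,   36.1,  -67.6,  164. , 2931. ]), array([602.8, -33.9]))
dish (array([ 482.1,  -21.8,  108.4,    7.2,   71.1,   72.3, 1627. ]), array([478.2, -37.4]))
t 26.30 pos [605.4 -35.9 141.4] yaw 157.7 w 11.1 f [ 0.5 -0.1 -0.1]
shift [157.4 -36.5   0.5] turn [ 0.001  0.005 -0.066]
```

View pics/w13.png

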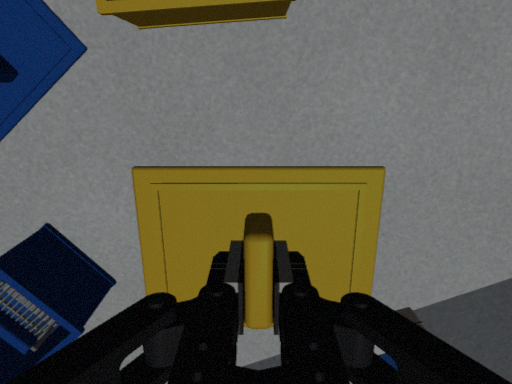

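```bash
python3 -c "
from go import plan
plan(446.2,-9.5,115,-18.5)"
```

```text
t 26.30 pos [605.4 -35.9 141.4] yaw 157.7 w 11.1 f [ 0.5 -0.1 -0.1]
shift [157.5 -36.   25.5] turn [ 0.001  0.005 -0.066]
```

Call:
{"op": "send_rows", "data": {"linear": [[30,-7,0],[65,-15,0],[105,-24,0],[140,-32,2],[157,-36,5]], "turn": [[0,0,-0.01],[0,0,-0.02],[0,0,-0.04],[0,0,-0.06],[0,0,-0.066]], "hand": [255,255,255,255,255]}}

```text
time: 26.8
eef_pos: [439.4, -8.4, 131.6]
eef_rot: [-0.003, 0.16, 0.987, -0.0]
wrist_force: [-0.6, -0.0, -1.4]
width: 11.2
grip_force: 34.7
```

Call:
{"op": "send_rows", "data": {"linear": [[0,0,8],[0,0,15],[0,0,20],[0,0,20],[0,0,20]], "turn": [[0,0,0],[0,0,0],[0,0,0],[0,0,0],[0,0,0]], "hand": [255,255,255,255,255]}}

```text
time: 27.3
eef_pos: [445.5, -9.6, 112.6]
eef_rot: [-0.0, 0.161, 0.987, -0.0]
wrist_force: [-0.2, -0.0, -1.7]
width: 11.0
grip_force: 34.8
```

```bash
python3 -c "
from wrist import *
p,d,K,T,W=look('w14')
m=cmask(p,'yellow')
print('flange',rect(W,m,(100,125),(446,-9),90))
print('dish',rect(W,m,(64,78),(446,-10),85))
plan(446.2,-9.5,80,-18.5)"
```

```text
flange (array([ 4.4580e+02, -9.1000e+00,  1.1150e+02,  8.4400e+01,  7.1600e+01,
        1.0910e+02,  2.5396e+04]), array([430.8,  -4.2]))
dish (array([4.111e+02, 2.500e+00, 1.099e+02, 8.500e+00, 7.150e+01, 7.240e+01,
       2.544e+03]), array([410.1,   3.1]))
t 27.35 pos [445.5  -9.6 112.8] yaw 161.5 w 11.3 f [-0.8 -0.7 -2.4]
shift [-0.7  0.3 32.8] turn [-0.  0. -0.]
```

Call:
{"op": "send_rows", "data": {"linear": [[-0.5,0,6],[-0.5,0,12],[-0.5,0,18],[-0.5,0,22],[-0.5,0,24]], "turn": [[0,0,0],[0,0,0],[0,0,0],[0,0,0],[0,0,0]], "hand": [255,255,255,255,255]}}

```text
time: 27.85
eef_pos: [444.7, -9.5, 88.3]
eef_rot: [-0.001, 0.161, 0.987, -0.0]
wrist_force: [-0.7, -0.3, -2.4]
width: 11.3
grip_force: 34.8
```

Call:
{"op": "send_rows", "data": {"linear": [[0,0,1],[0,0,2],[0,0,3],[0,0,4],[0,0,5]], "turn": [[0,0,0],[0,0,0],[0,0,0],[0,0,0],[0,0,0]], "hand": [255,255,255,255,255]}}

```text
time: 28.35
eef_pos: [445.3, -9.6, 84.0]
eef_rot: [0.0, 0.161, 0.987, -0.0]
wrist_force: [-0.2, -0.2, -1.4]
width: 11.2
grip_force: 34.8
```

Call:
{"op": "send_rows", "data": {"linear": [[0,0,0.5],[0,0,1],[0,0,1.5],[0,0,2],[0,0,2.5]], "turn": [[0,0,0],[0,0,0],[0,0,0],[0,0,0],[0,0,0]], "hand": [255,255,255,255,255]}}

```text
time: 28.85
eef_pos: [445.2, -9.6, 81.4]
eef_rot: [-0.0, 0.161, 0.987, -0.0]
wrist_force: [-0.2, 0.6, -1.4]
width: 11.5
grip_force: 34.8
```

Call:
{"op": "send_rows", "data": {"linear": [[0,0,0.4],[0,0,0.8],[0,0,1.2],[0,0,1.6],[0,0,1.6]], "turn": [[0,0,0],[0,0,0],[0,0,0],[0,0,0],[0,0,0]], "hand": [255,255,255,255,255]}}

```text
time: 29.35
eef_pos: [445.2, -9.6, 80.1]
eef_rot: [0.0, 0.161, 0.987, -0.0]
wrist_force: [-0.2, 1.1, 3.9]
width: 10.9
grip_force: 35.4
```

Contact came at 80.1 mm (a seated lid gives about 80). Releasing.

Call:
{"op": "send_rows", "data": {"linear": [[0,0,0],[0,0,0],[0,0,0],[0,0,0],[0,0,0]], "turn": [[0,0,0],[0,0,0],[0,0,0],[0,0,0],[0,0,0]], "hand": [215,205,190,165,140]}}

```text
time: 29.85
eef_pos: [445.2, -9.6, 79.8]
eef_rot: [-0.0, 0.161, 0.987, -0.0]
wrist_force: [0.6, 0.8, 0.2]
width: 38.4
grip_force: 0.0
```

Call:
{"op": "send_rows", "data": {"linear": [[0,0,-8],[0,0,-20],[0,0,-40],[0,0,-60],[0,0,-80]], "turn": [[0,0,0],[0,0,0],[0,0,0],[0,0,0],[0,0,0]], "hand": [130,130,130,130,130]}}

```text
time: 30.35
eef_pos: [445.1, -9.5, 161.1]
eef_rot: [0.0, 0.161, 0.987, -0.0]
wrist_force: [1.0, 0.2, 0.3]
width: 42.0
grip_force: 0.0
```

Call:
{"op": "send_rows", "data": {"linear": [[0,0,0],[0,0,0],[0,0,0],[0,0,0],[0,0,0]], "turn": [[0,0,0],[0,0,0],[0,0,0],[0,0,0],[0,0,0]], "hand": [130,130,130,130,130]}}

```text
time: 30.85
eef_pos: [444.6, -9.5, 159.2]
eef_rot: [-0.001, 0.161, 0.987, -0.0]
wrist_force: [0.6, -0.6, 0.3]
width: 41.9
grip_force: 0.0
```

```bash
python3 -c "
from wrist import *
p,d,K,T,W=look('w15')
m=cmask(p,'yellow')
print('flange',rect(W,m,(70,86),(446,-9),90))
print('grip',rect(W,m,(95,115),(446,-9),50))
plan(441,-181.5,150,18)"
```

```text
flange (array([ 4.4570e+02, -9.3000e+00,  1.1170e+02,  8.4700e+01,  7.1400e+01,
        7.6500e+01,  1.6662e+04]), array([441.3,  -7.7]))
grip (array([ 445. ,   -8.8,   42.9,   11.9,  -18.2,  103.1, 1272. ]), array([443.8,  -8.3]))
t 30.90 pos [444.7  -9.5 159.2] yaw 161.5 w 41.8 f [-0.2 -0.4 -0.3]
shift [ -51.  -164.3    9.2] turn [ 0.    -0.001 -0.637]
```

Call:
{"op": "send_rows", "data": {"linear": [[-12,-38,1],[-24,-78,3],[-36,-118,5],[-48,-155,7],[-51,-164,9]], "turn": [[0,0,-0.13],[0,0,-0.27],[0,0,-0.4],[0,0,-0.53],[0,0,-0.637]], "hand": [130,130,130,130,130]}}

```text
time: 31.4
eef_pos: [442.1, -185.3, 150.7]
eef_rot: [0.0, -0.158, 0.987, -0.001]
wrist_force: [0.9, -0.0, 0.7]
width: 41.6
grip_force: 0.0
```

Call:
{"op": "send_rows", "data": {"linear": [[0,0,0],[0,0,0],[0,0,0],[0,0,0],[0,0,0]], "turn": [[0,0,0],[0,0,0],[0,0,0],[0,0,0],[0,0,0]], "hand": [130,130,130,130,130]}}

```text
time: 31.9
eef_pos: [441.6, -180.4, 150.9]
eef_rot: [0.0, -0.157, 0.988, -0.0]
wrist_force: [0.7, -0.1, 0.2]
width: 41.9
grip_force: 0.0
```

```bash
python3 -c "
from wrist import *
p,d,K,T,W=look('w16')
m=cmask(p,'blue')
print('lid',rect(W,m,(4,16),(441,-181.5),80))
r=rect(W,m,(28,45),(441,-181.5),40);print('grip',r)
plan(r[0][0],r[0][1],13,r[0][4])"
```

```text
lid (array([ 4.4280e+02, -1.8090e+02,  1.1120e+02,  8.3800e+01, -7.1800e+01,
        9.6000e+00,  1.1388e+04]), array([ 440.3, -181.4]))
grip (array([ 442.4, -180.6,   42.8,   11.8,   18.2,   36.1,  804. ]), array([ 441.3, -180.7]))
t 31.95 pos [ 441.6 -180.6  151. ] yaw -162.0 w 41.9 f [0.1 0.  0.8]
shift [ -0.8  -0.2 138. ] turn [-0.    -0.    -0.003]
```

Call:
{"op": "send_rows", "data": {"linear": [[-1,0,25],[-1,0,50],[-1,0,75],[-1,0,95],[-1,0,105]], "turn": [[0,0,0],[0,0,0],[0,0,0],[0,0,0],[0,0,0]], "hand": [130,130,130,130,130]}}

```text
time: 32.45
eef_pos: [441.7, -180.2, 44.5]
eef_rot: [-0.001, -0.157, 0.988, 0.001]
wrist_force: [-0.1, 1.3, -0.4]
width: 41.7
grip_force: 0.0
```

Call:
{"op": "send_rows", "data": {"linear": [[0,0,8],[0,0,16],[0,0,23],[0,0,25],[0,0,25]], "turn": [[0,0,0],[0,0,0],[0,0,0],[0,0,0],[0,0,0]], "hand": [130,130,130,130,130]}}

```text
time: 32.95
eef_pos: [442.5, -181.0, 20.8]
eef_rot: [-0.0, -0.156, 0.988, -0.0]
wrist_force: [-0.5, 0.5, -0.7]
width: 41.9
grip_force: 0.0
```

Call:
{"op": "send_rows", "data": {"linear": [[0,0,0],[0,0,0],[0,0,0],[0,0,0],[0,0,0]], "turn": [[0,0,0],[0,0,0],[0,0,0],[0,0,0],[0,0,0]], "hand": [130,130,130,130,130]}}

```text
time: 33.45
eef_pos: [442.5, -181.1, 21.0]
eef_rot: [0.0, -0.156, 0.988, -0.0]
wrist_force: [0.5, -0.8, -0.4]
width: 41.8
grip_force: 0.0
```

Call:
{"op": "send_rows", "data": {"linear": [[0,0,3],[0,0,6],[0,0,8],[0,0,8],[0,0,8]], "turn": [[0,0,0],[0,0,0],[0,0,0],[0,0,0],[0,0,0]], "hand": [130,130,130,150,170]}}

```text
time: 33.95
eef_pos: [442.3, -180.9, 12.7]
eef_rot: [-0.0, -0.156, 0.988, 0.0]
wrist_force: [-0.1, 0.2, 0.2]
width: 28.6
grip_force: 0.0
```

Call:
{"op": "send_rows", "data": {"linear": [[0,0,0],[0,0,0],[0,0,0],[0,0,0],[0,0,0]], "turn": [[0,0,0],[0,0,0],[0,0,0],[0,0,0],[0,0,0]], "hand": [190,210,230,255,255], "newtons": 35}}

```text
time: 34.45
eef_pos: [442.7, -181.1, 13.0]
eef_rot: [0.0, -0.156, 0.988, -0.0]
wrist_force: [-1.4, -0.0, 3.2]
width: 11.4
grip_force: 34.7
```

Call:
{"op": "send_rows", "data": {"linear": [[0,0,0],[0,0,0],[0,0,-3],[0,0,-8],[0,0,-15]], "turn": [[0,0,0],[0,0,0],[0,0,0],[0,0,0],[0,0,0]], "hand": [255,255,255,255,255]}}

```text
time: 34.95
eef_pos: [442.0, -180.7, 27.9]
eef_rot: [-0.0, -0.156, 0.988, 0.0]
wrist_force: [0.2, 0.2, 0.3]
width: 11.5
grip_force: 34.3
```

Call:
{"op": "send_rows", "data": {"linear": [[0,0,-20],[0,0,-45],[0,0,-75],[0,0,-105],[0,0,-120]], "turn": [[0,0,0],[0,0,0],[0,0,0],[0,0,0],[0,0,0]], "hand": [255,255,255,255,255]}}

```text
time: 35.45
eef_pos: [443.4, -181.5, 150.7]
eef_rot: [0.001, -0.156, 0.988, -0.001]
wrist_force: [0.7, 0.1, -1.4]
width: 11.5
grip_force: 34.3
```

```bash
python3 -c "
from wrist import *
p,d,K,T,W=look('w17')
m=cmask(p,'blue')
print('flange',rect(W,m,(130,152),(442,-181),90))
plan(629,-259.3,150,19.5)"
```

```text
flange (array([  443.6,  -181.5,   111.7,    83.8,   -72. ,   147.2, 24938. ]), array([ 428.9, -186.2]))
t 35.50 pos [ 444.3 -182.   152.1] yaw -162.0 w 11.3 f [1.1 0.2 0.1]
shift [-151.7 -130.6    3.3] turn [-0.005  0.004 -0.026]
```

Call:
{"op": "send_rows", "data": {"linear": [[-25,-22,0],[-58,-50,0],[-90,-78,0],[-120,-104,0],[-140,-121,0]], "turn": [[0,0,-0.005],[0,0,-0.01],[0,0,-0.02],[0,0,-0.026],[0,0,-0.026]], "hand": [255,255,255,255,255]}}

```text
time: 36.0
eef_pos: [615.3, -253.8, 147.3]
eef_rot: [0.0, -0.169, 0.986, -0.0]
wrist_force: [0.3, 0.3, -1.1]
width: 11.3
grip_force: 34.3
```

Call:
{"op": "send_rows", "data": {"linear": [[-6,-5,5],[-11,-9,15],[-11,-9,25],[-11,-9,33],[-11,-9,36]], "turn": [[0,0,0],[0,0,0],[0,0,0],[0,0,0],[0,0,0]], "hand": [255,255,255,255,255]}}

```text
time: 36.5
eef_pos: [624.2, -256.5, 110.1]
eef_rot: [-0.002, -0.169, 0.986, 0.001]
wrist_force: [-0.3, 0.1, -0.8]
width: 11.1
grip_force: 34.3
```

Call:
{"op": "send_rows", "data": {"linear": [[0,0,0],[0,0,0],[0,0,0],[0,0,0],[0,0,0]], "turn": [[0,0,0],[0,0,0],[0,0,0],[0,0,0],[0,0,0]], "hand": [255,255,255,255,255]}}

```text
time: 37.0
eef_pos: [626.6, -257.7, 112.3]
eef_rot: [0.0, -0.169, 0.986, -0.0]
wrist_force: [-0.4, -0.5, -0.8]
width: 11.1
grip_force: 34.3
```

```bash
python3 -c "
from wrist import *
p,d,K,T,W=look('w18')
m=cmask(p,'blue')
print('flange',rect(W,m,(98,125),(629,-259),90))
print('dish edge',rect(W,m,(64,78),(629,-259),85))
plan(629.2,-259.5,80,19.5)"
```

```text
flange (array([  626.8,  -257.6,   111.5,    84.3,   -70.7,   108.7, 25239. ]), array([ 612.1, -262.9]))
dish edge (array([ 593. , -272.1,  109.9,    6.3,  -70.6,   72.5, 2236. ]), array([ 592.9, -272.1]))
t 37.05 pos [ 626.5 -257.7  112.2] yaw -160.5 w 11.4 f [-0.   0.7 -1.2]
shift [-1.9 -2.6 32.2] turn [-0.  0. -0.]
```

Call:
{"op": "send_rows", "data": {"linear": [[-1.5,-2.5,4],[-1.5,-2.5,10],[-1.5,-2.5,16],[-1.5,-2.5,21],[-1.5,-2.5,23]], "turn": [[0,0,0],[0,0,0],[0,0,0],[0,0,0],[0,0,0]], "hand": [255,255,255,255,255]}}

```text
time: 37.55
eef_pos: [628.0, -259.1, 87.7]
eef_rot: [-0.001, -0.169, 0.986, 0.001]
wrist_force: [-1.1, -0.4, -1.2]
width: 11.3
grip_force: 34.3
```

Call:
{"op": "send_rows", "data": {"linear": [[0,0,1],[0,0,2],[0,0,3],[0,0,4],[0,0,5]], "turn": [[0,0,0],[0,0,0],[0,0,0],[0,0,0],[0,0,0]], "hand": [255,255,255,255,255]}}

```text
time: 38.05
eef_pos: [628.7, -259.5, 84.0]
eef_rot: [0.0, -0.169, 0.986, -0.0]
wrist_force: [0.9, -0.1, -0.5]
width: 11.0
grip_force: 34.3
```

Call:
{"op": "send_rows", "data": {"linear": [[0,0,0.5],[0,0,1],[0,0,1.5],[0,0,2],[0,0,2.5]], "turn": [[0,0,0],[0,0,0],[0,0,0],[0,0,0],[0,0,0]], "hand": [255,255,255,255,255]}}

```text
time: 38.55
eef_pos: [628.6, -259.5, 81.3]
eef_rot: [-0.0, -0.169, 0.986, -0.0]
wrist_force: [0.8, 0.0, -0.4]
width: 11.5
grip_force: 34.3
```

Call:
{"op": "send_rows", "data": {"linear": [[0,0,0.3],[0,0,0.6],[0,0,0.9],[0,0,1.2],[0,0,1.2]], "turn": [[0,0,0],[0,0,0],[0,0,0],[0,0,0],[0,0,0]], "hand": [255,255,255,255,255]}}

```text
time: 39.05
eef_pos: [628.6, -259.5, 80.1]
eef_rot: [-0.0, -0.169, 0.986, -0.0]
wrist_force: [-0.5, -0.5, -1.3]
width: 11.2
grip_force: 34.4
```

Call:
{"op": "send_rows", "data": {"linear": [[0,0,0.3],[0,0,0.6],[0,0,0.9],[0,0,0.9],[0,0,0.9]], "turn": [[0,0,0],[0,0,0],[0,0,0],[0,0,0],[0,0,0]], "hand": [255,255,255,255,255]}}

```text
time: 39.55
eef_pos: [628.7, -259.5, 80.1]
eef_rot: [0.0, -0.169, 0.986, -0.0]
wrist_force: [-2.4, 1.5, 6.6]
width: 11.3
grip_force: 35.3
```

Call:
{"op": "send_rows", "data": {"linear": [[0,0,0],[0,0,0],[0,0,0],[0,0,0],[0,0,0]], "turn": [[0,0,0],[0,0,0],[0,0,0],[0,0,0],[0,0,0]], "hand": [215,205,190,165,140]}}

```text
time: 40.05
eef_pos: [628.6, -259.5, 79.1]
eef_rot: [-0.0, -0.169, 0.986, -0.0]
wrist_force: [0.3, 0.3, 0.2]
width: 38.4
grip_force: 0.0
```

Call:
{"op": "send_rows", "data": {"linear": [[0,0,-8],[0,0,-20],[0,0,-40],[0,0,-65],[0,0,-90]], "turn": [[0,0,0],[0,0,0],[0,0,0],[0,0,0],[0,0,0]], "hand": [130,130,130,130,130]}}

```text
time: 40.55
eef_pos: [628.8, -259.6, 171.3]
eef_rot: [0.0, -0.169, 0.986, -0.0]
wrist_force: [0.6, -0.1, -0.5]
width: 41.8
grip_force: 0.0
```

Call:
{"op": "send_rows", "data": {"linear": [[0,30,0],[0,70,-10],[0,110,-20],[0,150,-30],[0,180,-40]], "turn": [[0,0,0],[0,0,0],[0,0,0],[0,0,0],[0,0,0]], "hand": [130,130,130,130,130]}}

```text
time: 41.05
eef_pos: [567.7, -87.8, 210.9]
eef_rot: [0.0, -0.17, 0.986, 0.0]
wrist_force: [0.3, -0.3, 0.3]
width: 41.8
grip_force: 0.0
```

Call:
{"op": "send_rows", "data": {"linear": [[0,0,0],[0,0,0],[0,0,0],[0,0,0],[0,0,0]], "turn": [[0,0,0],[0,0,0],[0,0,0],[0,0,0],[0,0,0]], "hand": [130,130,130,130,130]}}

```text
time: 41.55
eef_pos: [568.7, -90.7, 208.9]
eef_rot: [-0.0, -0.169, 0.986, 0.0]
wrist_force: [0.8, -0.2, 0.6]
width: 41.9
grip_force: 0.0
```

```bash
python3 -c "
from wrist import *
p,d,K,T,W=look('w19')
m=cmask(p,'blue')
print('w flange',rect(W,m,(68,86),(629,-259),90));print('w grip',rect(W,m,(95,115),(629,-259),50))
p,d=capture('side');i=camera_info('side');cv2.imwrite('pics/s19.png',p[...,::-1]);W=points(d,i['intrinsics'],i['camera_from_world'])
for c,q in(('blue',(629,-259)),('yellow',(446,-9))):
  m=cmask(p,c);print(c,rect(W,m,(68,86),q,90),rect(W,m,(95,115),q,50))
plan(629,-259,150,19.5)"
```

```text
w flange (array([ 626.6, -253.4,  100.6,   83.9,  -70.6,   76.4, 8891. ]), array([ 622. , -245.5]))
w grip (array([ 628. , -258.8,   43.2,   12.3,   20.8,  103. ,  827. ]), array([ 627.5, -258.5]))
blue (array([ 624.9, -262.3,  108.3,   83.7,  -70.4,   76. , 1105. ]), array([ 623.2, -265.1])) (array([ 626.1, -260.9,   42.8,   12.3,   20.1,  102.1,   77. ]), array([ 624.6, -261.5]))
yellow (array([442.2, -11.3, 115.1,  82. ,  71.4,  76.3, 927. ]), array([440.1, -17.4])) (array([443. , -10. ,  42.2,  13.2, -18.6, 101.6,  81. ]), array([442.2, -11.3]))
t 41.65 pos [568.6 -90.4 208.9] yaw -160.6 w 42.2 f [ 0.1 -0.7  0.6]
shift [  -0.9 -179.1   58.8] turn [ 0.    -0.001 -0.001]
```

View pics/s19.png

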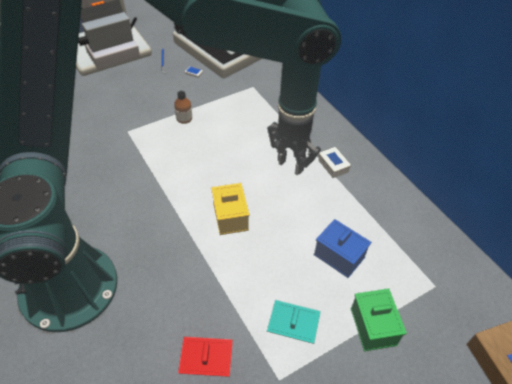

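Both dishes are closed with their own lids: yellow at (231,208), blue at (343,247). The flange tops measure 76 mm and the grip tops about 103 mm, so the lids are seated. The green dish, bottle, box and decoy lids look unmoved, and the arm is clear of everything.

```bash
python3 -c "
from cell import finish_job
print(finish_job())"
```

```text
the job is handed in; nothing more can be done
None
```

The job is handed in at about 42 s of the 106 s allowed: both racks stand flat in their own-colour dishes, both lids measure fully seated, and the green dish, bottle and coverslip box look untouched in the last side picture.

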